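Roll a milling jar up its ramp and bolt it in

TASK

Push the steel milling jar steadily up the ramp with your fingertips, over the crest and home against the stop plate, without letting it run free or roll back down on the way. Then push the bolt's black post all the way in so that the bolt closes behind the jar. Only push, gently: do not lift the jar, do not close the bolt early, and leave the things round the stand where they are.

Things in the scene. Friction and masses are not known exactly. Their poses are not given: they have to be found in the camera images.
- stand: Grey aluminium ramp stand fixed to the bench, 265 mm long (x), 118 mm wide (y). Origin on the bench under mid-lane; x points up the ramp, y left, z up (turned about z only). Level apron, top 8 mm above the bench, from x=-128 to -60 mm with a 12 mm high rolled lip at x=-124; then a 9 degree incline. Lane y=-52 to +52 between 7 mm wide rails rising 8 mm above its floor.
- crest (a point): Middle of the crest at the top of the incline, x=+65 mm in the stand's frame, 27.8 mm above the bench. Behind it the lane falls at 4 degrees towards the stop, so a jar pushed past the crest rolls the last bit home and stays there by itself.
- stop (a point): Middle of the face of the upright stop plate that closes the lane's upper end: x=+130 mm in the stand's frame, point 50 mm above the bench. The plate is 118 mm wide, 10 mm thick, its top 66 mm above the bench.
- jar: Polished steel cylinder, 50 mm in diameter, 90 mm long, 0.3 to 0.65 kg, lying across the lane on the apron; rolls freely. Origin at its centre, y along its axis, x and z turn as it rolls. Centre 33 mm above the bench on the apron; home against the stop it is at x=+105 mm in the stand's frame, 50 mm above the bench.
- bolt (a joint): Travel of the stand's sliding bolt, m: 0 drawn out, 0.038 fully in (end stop); starts between 0 and 0.006. Slides level along the stand's -y, stays where left (1 to 2 N, no spring). Bar 8 mm thick, 38.5 to 49.5 mm above the bench, at x=+68 mm in the stand's frame, in a guide 56 mm high at x=57 to 79, y=60 to 74; pushed in, it crosses behind the jar.
- bolt_post (a point): Point on the axis of the upright black post on the bolt's outer end, at the stand's left side, 64 mm above the bench. Post 14 mm in diameter, top 77 mm above the bench. With the bolt at 0 it is at x=+68, y=+118 mm in the stand's frame, fully in at y=+80.
- petri_0: Petri dish with lid, 60 mm across, 14 mm high, on the bench at the right of the stand; leave alone. Origin under its centre.
- lab_timer: Small countdown timer, 70 x 64 x 19 mm, lying on the bench at the left of the ramp; leave alone. Origin under its centre.
- bottle_buffer: Round screw-cap bottle, 56 mm across, 106 mm high, on the bench to the right; leave alone. Origin under its centre.
- tip_box_pink_1: Pipette tip box, 88 x 123 x 66 mm, on the bench to the right; leave alone. Origin under its centre.
- marker_red: Marker pen, 134 mm long, 12 mm thick, on the bench at the left; leave alone. Origin under its middle.
Not all that is in view belongs to the job. Leave any green look-alike of the jar alone.

How it is judged (in metres and radians):
On the way, in this order (a step that is already met when the one before it is completed fails the run):
1. the jar has been pushed over the crest and lies home against the stop plate, the bolt still open (x of jar in the frame of stand between 0.1 and 0.11 m and z of jar in the frame of stand between 0.045 and 0.055 m and angle between the y axis of jar and the y axis of stand, either way round below 0.1 rad and value of joint bolt below 0.02 m), for 0.2 s.
2. the bolt has been pushed in behind the jar (value of joint bolt above 0.033 m and x of jar in the frame of stand between 0.1 and 0.11 m and z of jar in the frame of stand between 0.045 and 0.055 m and angle between the y axis of jar and the y axis of stand, either way round below 0.1 rad), for 0.2 s.
At the end, for the whole second after the job is handed in: The jar lies at rest against the stop plate (centre within 5 mm of x = +105 mm in the stand's frame, square to the lane within 0.1 rad) and the bolt is in by more than 33 of its 38 mm (all of step 2 and y of jar in the frame of stand between -0.012 and 0.012 m and linear speed of jar below 0.02 m/s); the robot touches nothing.
It fails at once if the jar was lifted more than about 12 mm off the stand (z of jar in the frame of stand above 0.066 m or (x of jar in the frame of stand below 0 m and z of jar in the frame of stand above 0.056 m) or (x of jar in the frame of stand below -0.05 m and z of jar in the frame of stand above 0.048 m)).
It fails at once if the jar ran free on the incline (faster than 0.2 m/s with no finger on it) (x of jar in the frame of stand between -0.04 and 0.05 m and linear speed of jar above 0.2 m/s and contact force between each of the fingers, the arm and jar below 0.02 N).
It fails at once if the jar was pushed or squeezed with more than 30 N (contact force between the fingers and jar above 30 N).
It fails at once if the bolt was closed before the jar was over the crest (value of joint bolt above 0.02 m and x of jar in the frame of stand below 0.065 m).
It fails at once if a bystander was moved more than 15 mm (distance of any of petri_0, lab_timer, bottle_buffer, tip_box_pink_1, marker_red from where it was at the start of the episode above 0.015 m).
It also fails if it takes over 51 s, if anything falls off the work surface, if the arm or the gripper's body presses on something with over 40 N, if the wrist force passes 120 N, or if a joint passes its speed limit or range.

ROBOT

A 7-joint arm with a two-finger parallel gripper is mounted at the origin on a cart in front of the work surface, level with it; the furniture and walls round the work are solid. World frame = base frame: x ahead of the robot, y to its left, z up, the work surface at z = 0. Lengths are in m, angles in degrees, forces in N, time in s.
With the tool pointing down it reaches from about 0.35 to 0.9 m from the base axis. Payload 19.9 kg.
Tool frame: the origin (TCP) lies at the very end of the fingers, on their centre line; the grasp point (between the pads) lies 19 mm behind it; z points along the fingers, y is the line along which they close (so a half turn about z gives the same grasp; the last joint's range is limited). The gripper opens to 94 mm and grips with 3 to 60 N. Pads are 16 mm wide; open, the fingers measure 119 mm over their backs; the gripper's body (75 mm by 177 mm) begins 78 mm behind the grasp point.
Start: joints at [62.481, 23.915, -0.59, 92.452, 0.269, 63.638, -3.037], TCP at [0.266, -0.566, 0.205] pointing down, gripper open.
Joint ranges: [-161.28, 161.28], [-22.2, 115.67], [-73.04, 71.86], [3.21, 147.25], [-68.34, 248.33], [10.77, 114.83], [-161.83, 161.83]. Speed limits (degrees/s): [108.29, 108.29, 136.94, 136.94, 172.46, 172.46, 172.46].

INTERFACE

Orientations are given as a 3x3 rotation matrix whose columns are the frame's x, y, z axes.
In Python, from workcell import robot gives the robot as it stands.
- The arm moves only by the tool step_arm, never from a script. Its argument "steps" is a list of rows, each an object with "travel": the shift along the tool's x, y, z in mm, a list of three; "delta_rot": the turn, a rotation vector about the tool's x, y, z in rad, a list of three; "hand": the closure in counts, from 0 (fully open) to 255 (shut). A call has 1 to 20 rows; each row is the pose to reach, as a shift and turn from the pose commanded when the call began, along the tool's axes at that moment; what a row does not reach only later rows make up. A row lasts 1/10 s, in which the tool goes at most 50 mm and 8.59 degrees, less where a joint would pass 70% of its speed; a pose out of reach is approached as far as the arm can. A call with a gripper value outside its range is refused whole. The fingers move at their own pace and stop on an object; the grip force is fixed at half the most. Time passes only in rows, so rows that repeat a pose let the fingers close. It gives the time, the measured TCP pose, the force, the opening and the grip force at its end, in the units of the state.
- robot.get_state(): the state, without advancing time (a new reading comes with each control period).
- robot.snapshot(name): name is "scene" or "top"; returns the picture (384x512x3 uint8, red, green, blue); there is no depth.
- robot.camera_info(name): a dict with "vfov" (degrees; the focal length in pixels is half the picture's height over the tangent of half this angle, whatever the lens; pixels are square), "cx", "cy" (the principal point, pixels), "position" and "rotation" of the camera in the world. Camera axes: x right, y down, z forward; pixel columns grow to the right and rows downward; lengths in m; the calibration is good to about 2 mm. A picture is of the moment at which its call begins. camera_info takes no time and is no camera call.
- robot.hand_in(): hands the job in; it is judged then, once.
The state is a dict: "clock": time; "qpos": joint angles; "qd": joint speeds; "tau": joint torques, N m; "tool_pos": TCP position; "tool_rot": TCP orientation; "force": force on the tool from outside, world axes, zero at the start; "torque": the same for the moment, N m; "opening": finger opening in m; "grip_force": force on a finger pad.
Only numpy, scipy, OpenCV 4.12 (cv2) and the standard library are available. Lean on these libraries where they do the work, as an engineer would, in place of code of your own. Each camera call takes 0.05 s, during which the arm holds its last target. There are 200 camera calls.

## Working session

There is one attempt and no reset: what is moved stays moved. The work goes in short steps, Python scripts to look and compute and a tool call to move; the robot and the scene stay as the last step left them, time stands still between calls to the robot, and variables do not carry over. Pictures are saved under pics/ and viewed, at most 13 in all, crops included, and the job is handed in when it is done.

Besides the shell and the picture viewer there is one more tool, called after "Request:" by a JSON object that holds its "name" and its "arguments". step_arm: Moves the arm, as the interface text tells. Its arguments: {"type":"object","properties":{"steps":{"type":"array","items":{"type":"object","properties":{"travel":{"type":"array","items":{"type":"number"}},"delta_rot":{"type":"array","items":{"type":"number"}},"hand":{"type":"number"}}}}},"required":["steps"]}

```bash
mkdir -p pics
python3 - <<'E'
from workcell import robot
import cv2
for n in("scene","top"):
    im=robot.snapshot(n); cv2.imwrite(f"pics/{n}0.png",cv2.resize(im[:,:,::-1],(800,600),interpolation=cv2.INTER_CUBIC))
    print(n,robot.camera_info(n))
s=robot.get_state();print(s)
E
```

```text
scene {'vfov': 44.86664615087942, 'cx': 264.9309217782254, 'cy': 192.87272029648858, 'position': array([-0.6452582 ,  0.7692733 ,  0.94133649]), 'rotation': array([[-0.49879404, -0.46129138,  0.73376751],
       [-0.86654463,  0.24836116, -0.43291701],
       [ 0.01746154, -0.85177872, -0.52361064]])}
top {'vfov': 55.93662924494723, 'cx': 254.51600624224187, 'cy': 195.78783555723606, 'position': array([0.30658053, 0.02775277, 1.42718132]), 'rotation': array([[-0.02324616, -0.97762777,  0.20905396],
       [-0.99972483,  0.02338948, -0.00178691],
       [-0.00314273, -0.20903797, -0.97790247]])}
{'clock': 0.1, 'qpos': array([62.48017481, 23.94365496, -0.59211846, 92.47999532,  0.26755328,
       63.63811872, -3.03580031]), 'qd': array([-0.05440177, -0.01117999,  0.01111481, -0.06277574, -0.0181772 ,
        0.0382381 , -0.05220504]), 'tau': array([ 1.49545704e-03, -8.52581477e+01,  6.39508758e-01, -4.26695216e+01,
       -4.89039347e-02,  1.62706536e-02, -6.77539390e-06]), 'tool_pos': array([ 0.2654191 , -0.56548658,  0.20491345]), 'tool_rot': array([[ 9.05240909e-01,  4.24898411e-01, -4.86981312e-04],
       [ 4.24898688e-01, -9.05240427e-01,  9.34714997e-04],
       [-4.36762538e-05, -1.05305997e-03, -9.99999445e-01]]), 'force': array([-0.01982505, -0.71877085, -0.09374509]), 'torque': array([-0.00816422, -0.02579095, -0.00180018]), 'grip_force': 0.0, 'opening': 0.09402360257122752}
```

View pics/scene0.png

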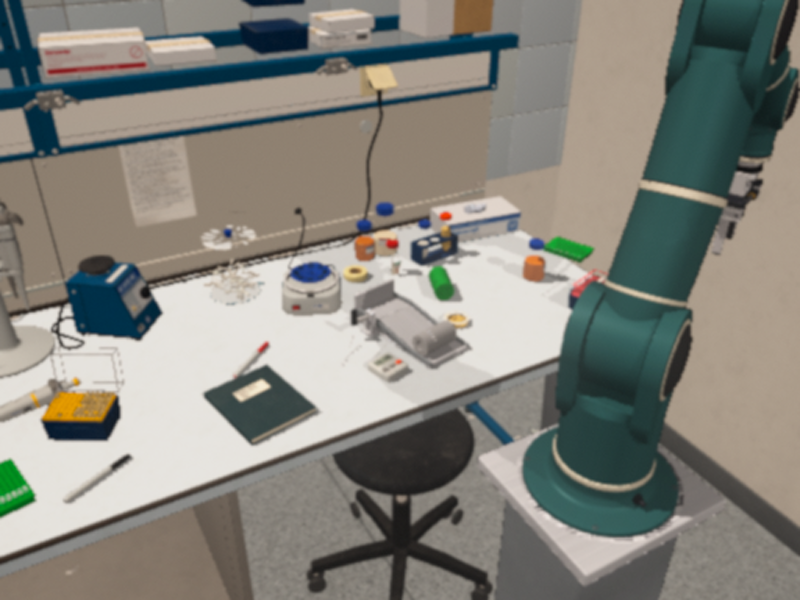

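View pics/top0.png

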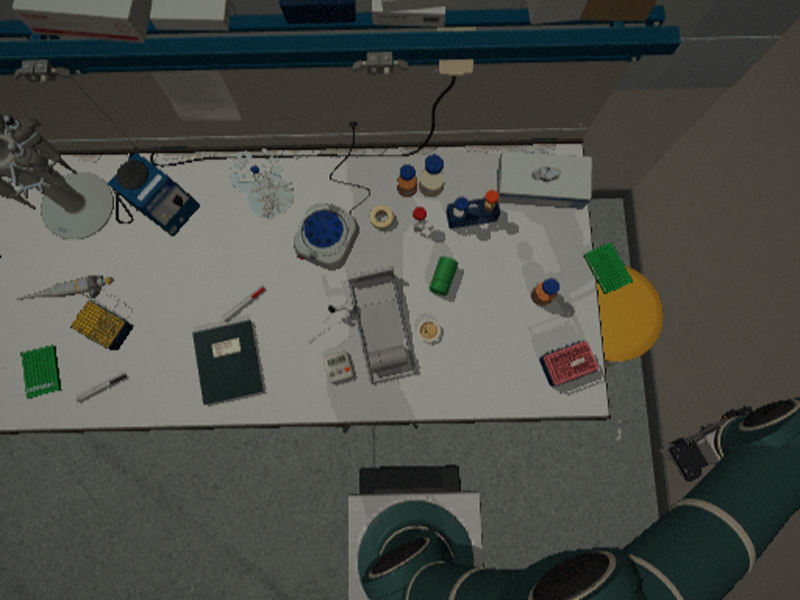

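The stand sits at about (380,325) in the top view (800x600 scale). The grey steel jar lies on its lower end at (390,358). The green cylinder at (444,275) is the decoy. I'll confirm with enlarged crops.

Run:
```python
import cv2
from workcell import robot
t=robot.snapshot("top")[165:250,195:308,::-1]; s=robot.snapshot("scene")[175:235,218:304,::-1]
cv2.imwrite("pics/topc.png",cv2.resize(t,None,fx=7,fy=7,interpolation=cv2.INTER_CUBIC))
cv2.imwrite("pics/scenec.png",cv2.resize(s,None,fx=9,fy=9,interpolation=cv2.INTER_CUBIC))
```

```text
(no output)
```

View pics/topc.png

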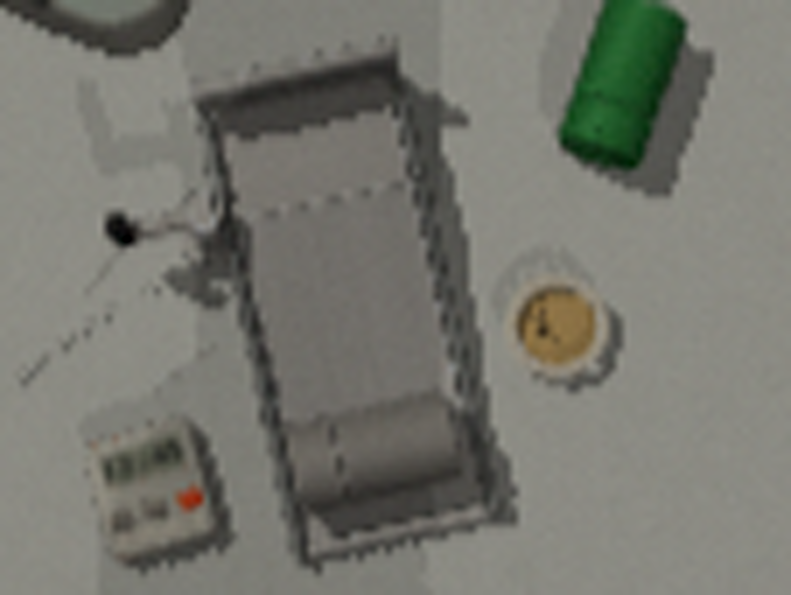

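View pics/scenec.png

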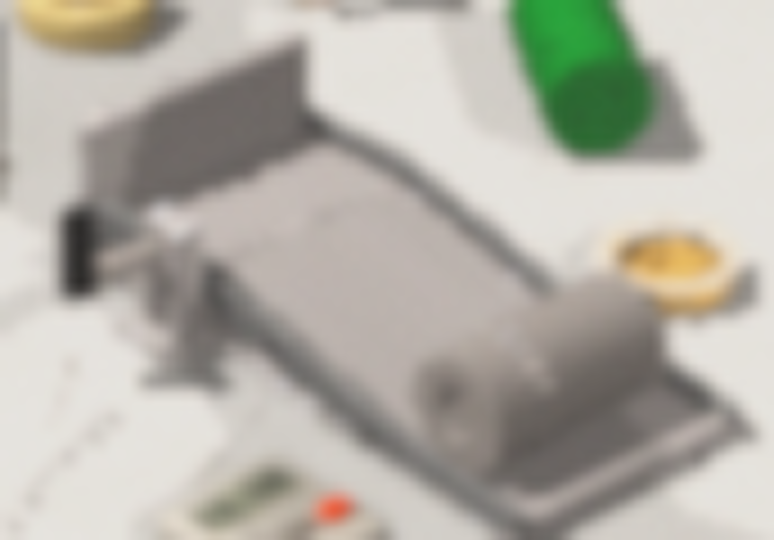

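```bash
cat > h.py <<'E'
import numpy as np
from workcell import robot
CI={n:robot.camera_info(n) for n in("top","scene")}
def proj(n,P):
    c=CI[n];f=192/np.tan(np.radians(c["vfov"]/2));p=(np.asarray(P)-c["position"])@c["rotation"]
    return p[...,:2]/p[...,2:]*f+[c["cx"],c["cy"]]
def ray(n,uv,z):
    c=CI[n];f=192/np.tan(np.radians(c["vfov"]/2))
    d=c["rotation"]@np.r_[(np.array(uv)-[c["cx"],c["cy"]])/f,1];return c["position"]+d*(z-c["position"][2])/d[2]
def tn(u,v):return np.array([u/7+195-.5,v/7+165-.5])
def sn(u,v):return np.array([u/9+218-.5,v/9+175-.5])
def S2W(q,P):
    P=np.asarray(P,float);c,s=np.cos(q[2]),np.sin(q[2])
    return np.stack([q[0]+c*P[...,0]-s*P[...,1],q[1]+s*P[...,0]+c*P[...,1],P[...,2]],-1)
E
python3 - <<'E'
from h import *
from scipy.optimize import least_squares
M=1e-3
obs=[("top",tn(198,98),(140,59,66)),("top",tn(394,43),(140,-59,66)),("top",tn(264,213),(65,52,27.8)),("top",tn(405,184),(65,-52,27.8)),
("top",tn(307,550),(-124,55,18)),("top",tn(497,511),(-124,-55,18)),
("scene",sn(303,40),(140,-59,66)),("scene",sn(730,415),(-124,-55,18)),("scene",sn(530,503),(-124,55,18)),("scene",sn(84,135),(140,59,66))]
def r(q):return np.concatenate([proj(n,S2W(q,np.array(P)*M))-uv for n,uv,P in obs])
s=least_squares(r,[.6,.05,.2],loss="soft_l1");q=s.x
print(q,np.degrees(q[2]));print(r(q).reshape(-1,2).round(1))
for n,uv in(("top",tn(122,228)),("scene",sn(80,208))):
    p=ray(n,uv,.077);d=p[:2]-q[:2];c,k=np.cos(q[2]),np.sin(q[2]);print("post",p,d@[c,k],d@[-k,c])
p=ray("top",tn(375,450),.033);d=p[:2]-q[:2];print("jar",p,d@[c,k],d@[-k,c])
for uv in (tn(155,490),):print("timer",ray("top",uv,.015))
np.save("q.npy",q)
E
```

```text
[0.55119262 0.06554166 0.20624598] 11.817024011891354
[[-1.3 -1.7]
 [ 0.3 -0.5]
 [-4.1  1.9]
 [ 1.3  0.2]
 [-0.5  0.9]
 [ 0.  -0. ]
 [ 0.2 -1.1]
 [ 0.9 -1.6]
 [ 0.   0.7]
 [-0.2 -1.4]]
post [0.5940987  0.18791369 0.077     ] 0.06705693334966929 0.11099194501186165
post [0.60234173 0.18860067 0.077     ] 0.07526595296114513 0.10997629634306223
jar [0.47474848 0.05315764 0.033     ] -0.07736011969060921 0.0035331984723350556
timer [0.45743772 0.17664795 0.015     ]
```

```bash
cat >> h.py <<'E'
def where(q=None):
    "tool pose in the stand frame (mm) and yaw relative to stand"
    q=np.load("q.npy") if q is None else q
    s=robot.get_state();d=s["tool_pos"]-np.r_[q[:2],0];c,k=np.cos(q[2]),np.sin(q[2]);R=s["tool_rot"]
    F=s["force"]
    print("t",round(s["clock"],2),"stand xyz",np.round([1e3*(d[0]*c+d[1]*k),1e3*(-d[0]*k+d[1]*c),1e3*d[2]],1),"yaw",round(np.degrees(np.arctan2(R[1,0],R[0,0])-q[2]),2),
     "tilt",R[2,:2].round(4),"Fstand",np.round([F[0]*c+F[1]*k,-F[0]*k+F[1]*c,F[2]],2),"open",round(s["opening"],4))
def go(P,q=None):
    "travel in tool axes to the stand point P (mm)"
    q=np.load("q.npy");s=robot.get_state();print("travel to",P,(s["tool_rot"].T@(S2W(q,np.array(P)*1e-3)-s["tool_pos"])*1e3).round(1))
E
python3 - <<'E'
from h import *
from scipy.optimize import least_squares
M=1e-3
obs=[("top",tn(198,98),(140,59,66)),("top",tn(394,43),(140,-59,66)),("top",tn(405,184),(65,-52,27.8)),
("top",tn(307,550),(-124,55,18)),("top",tn(497,511),(-124,-55,18)),
("scene",sn(303,40),(140,-59,66)),("scene",sn(730,415),(-124,-55,18)),("scene",sn(530,503),(-124,55,18)),("scene",sn(84,135),(140,59,66))]
po=[("top",tn(122,228)),("scene",sn(80,208))]
def r(q):return np.concatenate([proj(n,S2W(q,np.array(P)*M))-uv for n,uv,P in obs]+[proj(n,S2W(q,np.array([.068,q[3],.077])))-uv for n,uv in po])
s=least_squares(r,[.55,.065,.2,.115],loss="soft_l1");q=s.x
print(q,np.degrees(q[2]));print(r(q).reshape(-1,2).round(1).tolist())
np.save("q.npy",q[:3])
p=ray("top",tn(375,450),.033);d=p[:2]-q[:2];c,k=np.cos(q[2]),np.sin(q[2]);print("jar",p,d@[c,k],d@[-k,c])
where();go([-155,2,205])
E
```

```text
[0.55072262 0.06635312 0.20767079 0.11115849] 11.8986598682148
[[-1.5, -1.5], [-0.0, -0.4], [1.1, 0.3], [-0.6, 1.0], [-0.2, 0.1], [0.0, -1.0], [0.8, -1.5], [-0.1, 0.9], [-0.3, -1.2], [-0.3, -0.1], [0.9, 1.1]]
jar [0.47474848 0.05315764 0.033     ] -0.07706241207919243 0.0027524929031458034
t 0.2 stand xyz [-409.5 -559.5  205.1] yaw 13.24 tilt [-0.0001 -0.0008] Fstand [-0.6   0.22  0.19] open 0.0937
travel to [-155, 2, 205] [ 3.763e+02 -4.883e+02  4.000e-01]
```

Request:
{"name": "step_arm", "arguments": {"steps": [{"travel": [30, -40, 0], "delta_rot": [0, 0, 0.02], "hand": 110}, {"travel": [60, -80, 0], "delta_rot": [0, 0, 0.05], "hand": 110}, {"travel": [90, -120, 0], "delta_rot": [0, 0, 0.08], "hand": 110}, {"travel": [120, -157, 0], "delta_rot": [0, 0, 0.1], "hand": 110}, {"travel": [150, -195, 0], "delta_rot": [0, 0, 0.12], "hand": 110}, {"travel": [180, -233, 0], "delta_rot": [0, 0, 0.15], "hand": 110}, {"travel": [210, -272, 0], "delta_rot": [0, 0, 0.17], "hand": 110}, {"travel": [240, -311, 0], "delta_rot": [0, 0, 0.2], "hand": 110}, {"travel": [270, -350, 0], "delta_rot": [0, 0, 0.22], "hand": 110}, {"travel": [300, -389, 0], "delta_rot": [0, 0, 0.231], "hand": 110}, {"travel": [330, -428, 0], "delta_rot": [0, 0, 0.231], "hand": 110}, {"travel": [355, -460, 0], "delta_rot": [0, 0, 0.231], "hand": 110}, {"travel": [370, -480, 0], "delta_rot": [0, 0, 0.231], "hand": 110}, {"travel": [376, -488, 0], "delta_rot": [0, 0, 0.231], "hand": 110}, {"travel": [376, -488, 0], "delta_rot": [0, 0, 0.231], "hand": 110}, {"travel": [376, -488, 0], "delta_rot": [0, 0, 0.231], "hand": 110}, {"travel": [376, -488, 0], "delta_rot": [0, 0, 0.231], "hand": 110}]}}

```text
clock: 1.9
tool_pos: [0.3984, 0.0345, 0.2054]
tool_rot: [[0.979, 0.204, -0.0], [0.204, -0.979, -0.0], [-0.0, 0.0, -1.0]]
force: [0.3, -1.0, -0.3]
opening: 0.0535
grip_force: 0.0
```

```bash
python3 -c "
from h import *
where();go([-155,2,50]);go([-155,2,24])"
```

```text
t 1.9 stand xyz [-1.556e+02  2.000e-01  2.054e+02] yaw -0.1 tilt [-0.0003  0.0002] Fstand [ 0.05 -0.98 -0.35] open 0.0535
travel to [-155, 2, 50] [  0.6  -1.8 155.4]
travel to [-155, 2, 24] [  0.7  -1.8 181.4]
```

Request:
{"name": "step_arm", "arguments": {"steps": [{"travel": [0, -1, 40], "hand": 110}, {"travel": [0, -2, 80], "hand": 110}, {"travel": [0, -2, 120], "hand": 110}, {"travel": [0, -2, 150], "hand": 110}, {"travel": [0, -2, 170], "hand": 110}, {"travel": [0, -2, 180], "hand": 110}, {"travel": [0, -2, 181], "hand": 110}, {"travel": [0, -2, 181], "hand": 110}]}}

```text
validation failed for argument at $.st...
```

Run:
```python
from h import *
import cv2
where()
t=robot.snapshot("top")[165:265,195:308,::-1]; s=robot.snapshot("scene")[165:245,218:320,::-1]
a=cv2.resize(t,None,fx=3.5,fy=5.0*.7,interpolation=cv2.INTER_CUBIC);b=cv2.resize(s,None,fx=3.9,fy=3.9,interpolation=cv2.INTER_CUBIC)
H=max(a.shape[0],b.shape[0]);f=lambda i:cv2.copyMakeBorder(i,0,H-i.shape[0],0,0,0)
cv2.imwrite("pics/c1.png",np.hstack([f(a),f(b)]))
```

```text
t 1.9 stand xyz [-1.556e+02  2.000e-01  2.054e+02] yaw -0.1 tilt [-0.0003  0.0002] Fstand [ 0.05 -0.98 -0.35] open 0.0535
```

View pics/c1.png

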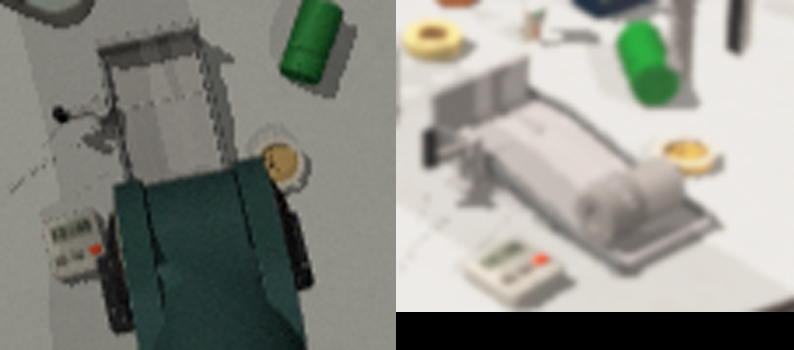

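The arm hasn't descended because the call was refused: `delta_rot` is required. From above, the arm covers the jar. The scene view shows the jar on the apron and the fingers still high.

Request:
{"name": "step_arm", "arguments": {"steps": [{"travel": [0, -1, 40], "delta_rot": [0, 0, 0], "hand": 110}, {"travel": [0, -2, 80], "delta_rot": [0, 0, 0], "hand": 110}, {"travel": [0, -2, 120], "delta_rot": [0, 0, 0], "hand": 110}, {"travel": [0, -2, 150], "delta_rot": [0, 0, 0], "hand": 110}, {"travel": [0, -2, 170], "delta_rot": [0, 0, 0], "hand": 110}, {"travel": [0, -2, 180], "delta_rot": [0, 0, 0], "hand": 110}, {"travel": [0, -2, 181], "delta_rot": [0, 0, 0], "hand": 110}, {"travel": [0, -2, 181], "delta_rot": [0, 0, 0], "hand": 110}]}}

```text
clock: 2.8
tool_pos: [0.3986, 0.0376, 0.0251]
tool_rot: [[0.979, 0.206, 0.001], [0.206, -0.979, -0.0], [0.001, 0.0, -1.0]]
force: [0.1, -0.3, 0.6]
opening: 0.0536
grip_force: 0.0
```

Run:
```python
from h import *
import cv2
where()
s=robot.snapshot("scene")[165:250,218:330,::-1]
cv2.imwrite("pics/c2.png",cv2.resize(s,None,fx=7,fy=7,interpolation=cv2.INTER_CUBIC))
```

```text
t 2.8 stand xyz [-154.8    3.2   25.1] yaw -0.01 tilt [0.0005 0.0002] Fstand [ 0.09 -0.28  0.6 ] open 0.0536
```

View pics/c2.png

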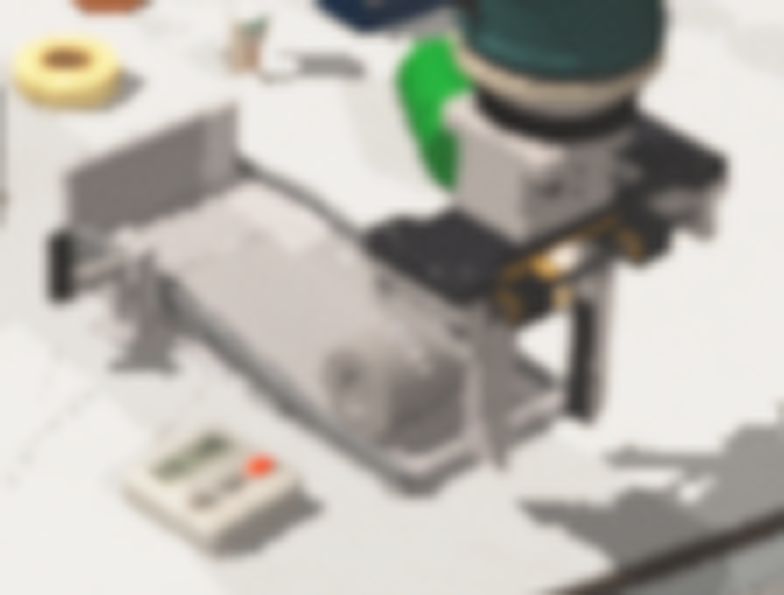

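The fingers stand behind the lip, centred on the lane, with the jar just ahead of them. I'll approach slowly to contact.

Request:
{"name": "step_arm", "arguments": {"steps": [{"travel": [10, 1, 0], "delta_rot": [0, 0, 0], "hand": 110}, {"travel": [20, 1, 0], "delta_rot": [0, 0, 0], "hand": 110}, {"travel": [28, 1, 0], "delta_rot": [0, 0, 0], "hand": 110}, {"travel": [32, 1, 0], "delta_rot": [0, 0, 0], "hand": 110}, {"travel": [34, 1, 0], "delta_rot": [0, 0, 0], "hand": 110}, {"travel": [36, 1, 0], "delta_rot": [0, 0, 0], "hand": 110}, {"travel": [38, 1, 0], "delta_rot": [0, 0, 0], "hand": 110}, {"travel": [40, 1, 0], "delta_rot": [0, 0, 0], "hand": 110}, {"travel": [42, 1, 0], "delta_rot": [0, 0, 0], "hand": 110}, {"travel": [44, 1, 0], "delta_rot": [0, 0, 0], "hand": 110}, {"travel": [46, 1, 0], "delta_rot": [0, 0, 0], "hand": 110}, {"travel": [48, 1, 0], "delta_rot": [0, 0, 0], "hand": 110}, {"travel": [50, 1, 0], "delta_rot": [0, 0, 0], "hand": 110}]}}

```text
clock: 4.15
tool_pos: [0.4474, 0.0471, 0.0244]
tool_rot: [[0.978, 0.206, -0.0], [0.206, -0.978, 0.0], [-0.0, -0.0, -1.0]]
force: [0.3, -0.7, -0.5]
opening: 0.0531
grip_force: 0.0
```

Run:
```python
from h import *
import cv2
where()
s=robot.snapshot("scene")[165:250,218:330,::-1]
cv2.imwrite("pics/c3.png",cv2.resize(s,None,fx=7,fy=7,interpolation=cv2.INTER_CUBIC))
```

```text
t 4.15 stand xyz [-105.     2.5   24.4] yaw 0.01 tilt [-0.     -0.0001] Fstand [ 0.19 -0.76 -0.51] open 0.0531
```

View pics/c3.png

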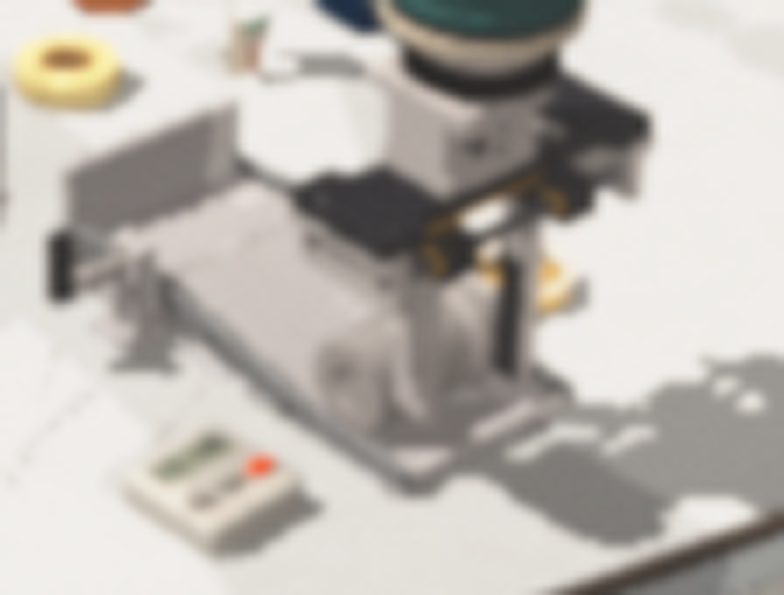

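The jar's end has just shifted, from about (352,385) to (347,385), so the fingers are in contact. Now I'll push it up the incline at about 40 mm/s, raising the tips with the slope.

Request:
{"name": "step_arm", "arguments": {"steps": [{"travel": [2, 0, 0], "delta_rot": [0, 0, 0], "hand": 110}, {"travel": [5, 0, 0], "delta_rot": [0, 0, 0], "hand": 110}, {"travel": [8, 0, 0], "delta_rot": [0, 0, 0], "hand": 110}, {"travel": [11, 0, 0], "delta_rot": [0, 0, 0], "hand": 110}, {"travel": [14, 0, -0.5], "delta_rot": [0, 0, 0], "hand": 110}, {"travel": [17, 0, -1], "delta_rot": [0, 0, 0], "hand": 110}, {"travel": [20, 0, -1.5], "delta_rot": [0, 0, 0], "hand": 110}, {"travel": [23, 0, -2], "delta_rot": [0, 0, 0], "hand": 110}, {"travel": [26, 0, -2.5], "delta_rot": [0, 0, 0], "hand": 110}, {"travel": [29, 0, -3], "delta_rot": [0, 0, 0], "hand": 110}, {"travel": [32, 0, -3.5], "delta_rot": [0, 0, 0], "hand": 110}, {"travel": [35, 0, -4], "delta_rot": [0, 0, 0], "hand": 110}]}}

```text
clock: 5.4
tool_pos: [0.4818, 0.0543, 0.0285]
tool_rot: [[0.978, 0.206, -0.0], [0.206, -0.978, 0.0], [-0.0, -0.0, -1.0]]
force: [-1.8, 0.4, 0.6]
opening: 0.0535
grip_force: 1.1
```

Run:
```python
from h import *
import cv2
where()
s=robot.snapshot("scene")[165:250,218:330,::-1]
cv2.imwrite("pics/c4.png",cv2.resize(s,None,fx=7,fy=7,interpolation=cv2.INTER_CUBIC))
```

```text
t 5.4 stand xyz [-69.9   2.4  28.5] yaw 0.01 tilt [-0.0001 -0.0001] Fstand [-1.72  0.77  0.57] open 0.0535
```

View pics/c4.png

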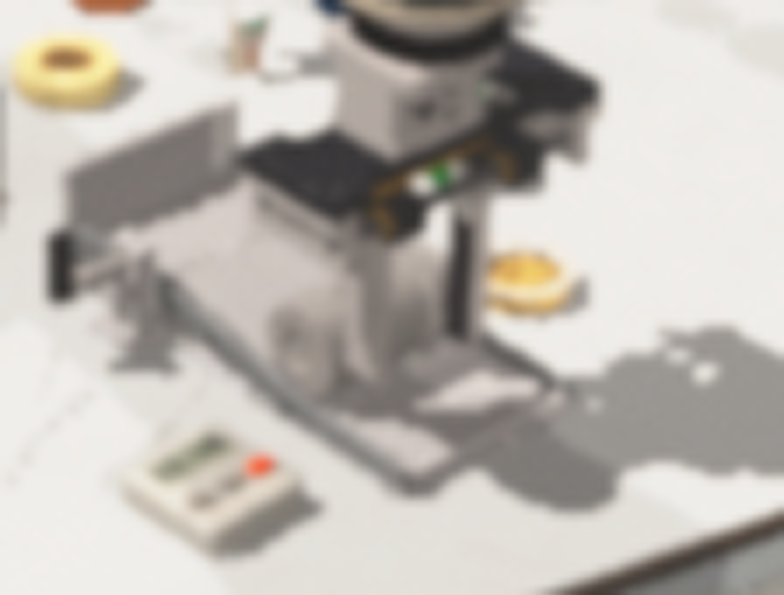

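The jar is on the incline, square to the lane, with about 1.7 N of push and its end at (305,340). I'll continue.

Request:
{"name": "step_arm", "arguments": {"steps": [{"travel": [3, 0, -0.5], "delta_rot": [0, 0, 0], "hand": 110}, {"travel": [7, 0, -1], "delta_rot": [0, 0, 0], "hand": 110}, {"travel": [11, 0, -1.7], "delta_rot": [0, 0, 0], "hand": 110}, {"travel": [15, 0, -2.4], "delta_rot": [0, 0, 0], "hand": 110}, {"travel": [19, 0, -3], "delta_rot": [0, 0, 0], "hand": 110}, {"travel": [23, 0, -3.6], "delta_rot": [0, 0, 0], "hand": 110}, {"travel": [27, 0, -4.3], "delta_rot": [0, 0, 0], "hand": 110}, {"travel": [31, 0, -5], "delta_rot": [0, 0, 0], "hand": 110}, {"travel": [35, 0, -5.6], "delta_rot": [0, 0, 0], "hand": 110}, {"travel": [39, 0, -6.2], "delta_rot": [0, 0, 0], "hand": 110}, {"travel": [43, 0, -6.8], "delta_rot": [0, 0, 0], "hand": 110}, {"travel": [47, 0, -7.5], "delta_rot": [0, 0, 0], "hand": 110}, {"travel": [51, 0, -8], "delta_rot": [0, 0, 0], "hand": 110}, {"travel": [55, 0, -8.7], "delta_rot": [0, 0, 0], "hand": 110}, {"travel": [59, 0, -9.3], "delta_rot": [0, 0, 0], "hand": 110}, {"travel": [63, 0, -10], "delta_rot": [0, 0, 0], "hand": 110}, {"travel": [67, 0, -10.6], "delta_rot": [0, 0, 0], "hand": 110}, {"travel": [71, 0, -11.2], "delta_rot": [0, 0, 0], "hand": 110}, {"travel": [75, 0, -11.8], "delta_rot": [0, 0, 0], "hand": 110}, {"travel": [79, 0, -12.5], "delta_rot": [0, 0, 0], "hand": 110}]}}

```text
clock: 7.45
tool_pos: [0.5591, 0.0706, 0.041]
tool_rot: [[0.978, 0.206, -0.0], [0.206, -0.978, 0.0], [-0.0, -0.0, -1.0]]
force: [-1.6, 0.5, 2.1]
opening: 0.0535
grip_force: 1.1
```

```bash
python3 -c "
from h import *
where()"
```

```text
t 7.45 stand xyz [ 9.1  2.4 41. ] yaw 0.01 tilt [-0.0001 -0.    ] Fstand [-1.48  0.86  2.12] open 0.0535
```

Request:
{"name": "step_arm", "arguments": {"steps": [{"travel": [3, 0, -0.5], "delta_rot": [0, 0, 0], "hand": 110}, {"travel": [6, 0, -1], "delta_rot": [0, 0, 0], "hand": 110}, {"travel": [9, 0, -1.5], "delta_rot": [0, 0, 0], "hand": 110}, {"travel": [12, 0, -2], "delta_rot": [0, 0, 0], "hand": 110}, {"travel": [15, 0, -2.5], "delta_rot": [0, 0, 0], "hand": 110}, {"travel": [18, 0, -3], "delta_rot": [0, 0, 0], "hand": 110}, {"travel": [21, 0, -3], "delta_rot": [0, 0, 0], "hand": 110}, {"travel": [24, 0, -3], "delta_rot": [0, 0, 0], "hand": 110}, {"travel": [27, 0, -3], "delta_rot": [0, 0, 0], "hand": 110}, {"travel": [30, 0, -3], "delta_rot": [0, 0, 0], "hand": 110}, {"travel": [33, 0, -3], "delta_rot": [0, 0, 0], "hand": 110}, {"travel": [36, 0, -3], "delta_rot": [0, 0, 0], "hand": 110}, {"travel": [39, 0, -3], "delta_rot": [0, 0, 0], "hand": 110}, {"travel": [42, 0, -3], "delta_rot": [0, 0, 0], "hand": 110}, {"travel": [45, 0, -3], "delta_rot": [0, 0, 0], "hand": 110}, {"travel": [48, 0, -3], "delta_rot": [0, 0, 0], "hand": 110}, {"travel": [50, 0, -3], "delta_rot": [0, 0, 0], "hand": 110}, {"travel": [50, 0, -3], "delta_rot": [0, 0, 0], "hand": 110}, {"travel": [50, 0, -3], "delta_rot": [0, 0, 0], "hand": 110}]}}

```text
clock: 9.35
tool_pos: [0.6077, 0.0809, 0.0439]
tool_rot: [[0.978, 0.206, -0.0], [0.206, -0.978, 0.0], [-0.0, -0.0, -1.0]]
force: [-0.3, -0.9, -0.2]
opening: 0.0532
grip_force: 0.0
```

Run:
```python
from h import *
import cv2
where()
s=robot.snapshot("scene")[155:240,208:320,::-1]
cv2.imwrite("pics/c5.png",cv2.resize(s,None,fx=7,fy=7,interpolation=cv2.INTER_CUBIC))
```

```text
t 9.35 stand xyz [58.7  2.5 43.9] yaw 0.01 tilt [-0.0002 -0.0001] Fstand [-0.48 -0.78 -0.23] open 0.0532
```

View pics/c5.png

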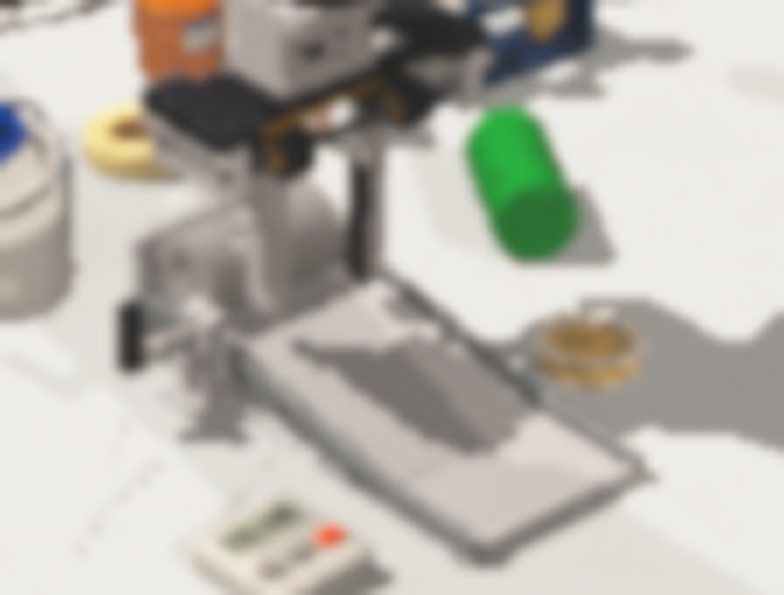

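The jar looks home: no force, and it lies between the fingers and the plate. I'll back off, rise, close the fingers and go to the outside of the post.

Request:
{"name": "step_arm", "arguments": {"steps": [{"travel": [-10, 0, 0], "delta_rot": [0, 0, 0], "hand": 110}, {"travel": [-10, 0, -30], "delta_rot": [0, 0, 0], "hand": 110}, {"travel": [-10, 0, -70], "delta_rot": [0, 0, 0], "hand": 150}, {"travel": [-5, -20, -90], "delta_rot": [0, 0, 0], "hand": 255}, {"travel": [0, -60, -90], "delta_rot": [0, 0, 0], "hand": 255}, {"travel": [5, -100, -90], "delta_rot": [0, 0, 0], "hand": 255}, {"travel": [9, -135, -90], "delta_rot": [0, 0, 0], "hand": 255}, {"travel": [9, -147, -90], "delta_rot": [0, 0, 0], "hand": 255}, {"travel": [9, -147, -90], "delta_rot": [0, 0, 0], "hand": 255}, {"travel": [9, -147, -90], "delta_rot": [0, 0, 0], "hand": 255}]}}

```text
clock: 10.4
tool_pos: [0.5863, 0.2251, 0.1338]
tool_rot: [[0.979, 0.205, -0.0], [0.205, -0.979, -0.001], [-0.0, 0.001, -1.0]]
force: [1.4, -0.0, -0.6]
opening: 0.0004
grip_force: 0.0
```

Run:
```python
from h import *
import cv2
where()
s=robot.snapshot("scene")[155:240,208:320,::-1]; t=robot.snapshot("top")[155:240,195:307,::-1]
cv2.imwrite("pics/c6.png",cv2.resize(s,None,fx=7,fy=7,interpolation=cv2.INTER_CUBIC))
q=np.load("q.npy")
print("expected home jar left-end centre crop px",(proj("scene",S2W(q,np.array([.105,.047,.050])))-[208,155]+.5)*7)
```

```text
t 10.4 stand xyz [ 67.5 148.  133.8] yaw -0.04 tilt [-0.0003  0.0008] Fstand [ 1.38 -0.31 -0.59] open 0.0004
expected home jar left-end centre crop px [193.62816986 281.76878616]
```

View pics/c6.png

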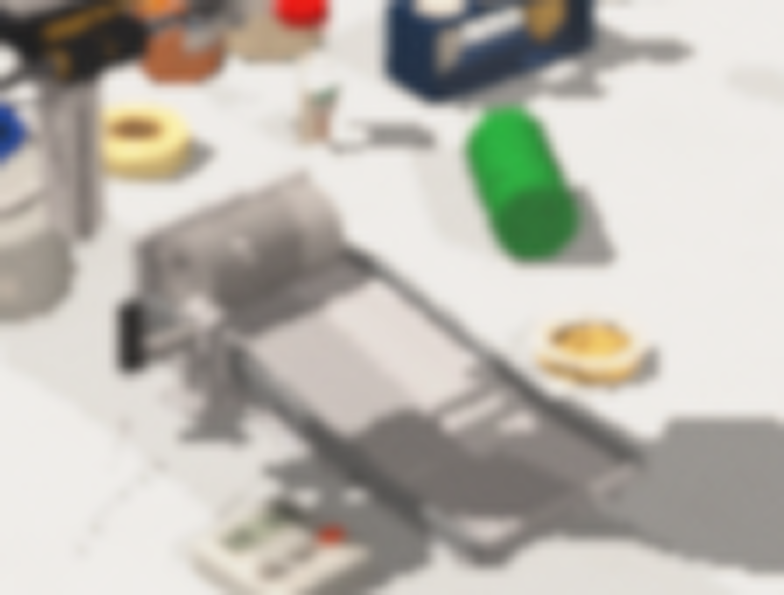

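The jar is home against the plate, square, with its left end near (190,275) against an expected (194,282). Now I'll descend beside the post.

Request:
{"name": "step_arm", "arguments": {"steps": [{"travel": [0, 0, 40], "delta_rot": [0, 0, 0], "hand": 255}, {"travel": [0, 0, 65], "delta_rot": [0, 0, 0], "hand": 255}, {"travel": [0, 0, 75], "delta_rot": [0, 0, 0], "hand": 255}, {"travel": [0, 0, 75], "delta_rot": [0, 0, 0], "hand": 255}, {"travel": [0, 6, 75], "delta_rot": [0, 0, 0], "hand": 255}, {"travel": [0, 10, 75], "delta_rot": [0, 0, 0], "hand": 255}, {"travel": [0, 13, 75], "delta_rot": [0, 0, 0], "hand": 255}, {"travel": [0, 16, 75], "delta_rot": [0, 0, 0], "hand": 255}, {"travel": [0, 19, 75], "delta_rot": [0, 0, 0], "hand": 255}, {"travel": [0, 22, 75], "delta_rot": [0, 0, 0], "hand": 255}, {"travel": [0, 25, 75], "delta_rot": [0, 0, 0], "hand": 255}]}}

```text
clock: 11.6
tool_pos: [0.5915, 0.2021, 0.0591]
tool_rot: [[0.978, 0.206, 0.0], [0.206, -0.978, 0.0], [0.0, -0.0, -1.0]]
force: [0.3, 1.4, 1.2]
opening: 0.0007
grip_force: 0.7
```

```bash
python3 -c "
from h import *
where()"
```

```text
t 11.6 stand xyz [ 67.8 124.4  59.1] yaw 0.02 tilt [ 0.0001 -0.0003] Fstand [0.57 1.34 1.18] open 0.0007
```

In contact with the post at about 1.3 N. Pushing on.

Request:
{"name": "step_arm", "arguments": {"steps": [{"travel": [0, 3, 0], "delta_rot": [0, 0, 0], "hand": 255}, {"travel": [0, 6, 0], "delta_rot": [0, 0, 0], "hand": 255}, {"travel": [0, 9, 0], "delta_rot": [0, 0, 0], "hand": 255}, {"travel": [0, 12, 0], "delta_rot": [0, 0, 0], "hand": 255}, {"travel": [0, 15, 0], "delta_rot": [0, 0, 0], "hand": 255}, {"travel": [0, 18, 0], "delta_rot": [0, 0, 0], "hand": 255}, {"travel": [0, 20, 0], "delta_rot": [0, 0, 0], "hand": 255}, {"travel": [0, 22, 0], "delta_rot": [0, 0, 0], "hand": 255}, {"travel": [0, 22, 0], "delta_rot": [0, 0, 0], "hand": 255}]}}

```text
clock: 12.5
tool_pos: [0.596, 0.1802, 0.0589]
tool_rot: [[0.979, 0.206, -0.0], [0.206, -0.979, -0.0], [-0.0, 0.0, -1.0]]
force: [0.1, 0.1, -0.3]
opening: 0.0005
grip_force: 0.0
```

Request:
{"name": "step_arm", "arguments": {"steps": [{"travel": [0, 1, 0], "delta_rot": [0, 0, 0], "hand": 255}, {"travel": [0, 2, 0], "delta_rot": [0, 0, 0], "hand": 255}]}}

```text
clock: 12.7
tool_pos: [0.5963, 0.1787, 0.0589]
tool_rot: [[0.978, 0.207, -0.0], [0.207, -0.978, 0.0], [-0.0, -0.0, -1.0]]
force: [-1.1, 1.1, 0.0]
opening: 0.0003
grip_force: 0.6
```

Request:
{"name": "step_arm", "arguments": {"steps": [{"travel": [0, 1, 0], "delta_rot": [0, 0, 0], "hand": 255}]}}

```text
clock: 12.8
tool_pos: [0.5965, 0.1778, 0.0589]
tool_rot: [[0.978, 0.207, -0.0], [0.207, -0.978, 0.0], [-0.0, -0.0, -1.0]]
force: [-1.1, 5.4, -0.2]
opening: 0.0004
grip_force: 2.8
```

Request:
{"name": "step_arm", "arguments": {"steps": [{"travel": [0, 1, 0], "delta_rot": [0, 0, 0], "hand": 255}, {"travel": [0, 1, 0], "delta_rot": [0, 0, 0], "hand": 255}]}}

```text
clock: 13.0
tool_pos: [0.5965, 0.1778, 0.059]
tool_rot: [[0.978, 0.207, -0.0], [0.207, -0.978, 0.001], [0.0, -0.001, -1.0]]
force: [-2.0, 6.0, -0.7]
opening: 0.0004
grip_force: 3.1
```

```bash
python3 -c "
from h import *
where()"
```

```text
t 13.0 stand xyz [67.7 99.6 59. ] yaw 0.06 tilt [ 0.0001 -0.0014] Fstand [-0.76  6.26 -0.72] open 0.0004
```

The bolt is at its end stop: the tool is at y=99.6 against an expected 99.5 and no longer moves. I'll retreat outward and up, then check.

Request:
{"name": "step_arm", "arguments": {"steps": [{"travel": [0, -5, 0], "delta_rot": [0, 0, 0], "hand": 255}, {"travel": [0, -20, 0], "delta_rot": [0, 0, 0], "hand": 255}, {"travel": [0, -35, -20], "delta_rot": [0, 0, 0], "hand": 255}, {"travel": [0, -50, -60], "delta_rot": [0, 0, 0], "hand": 255}, {"travel": [0, -60, -100], "delta_rot": [0, 0, 0], "hand": 255}, {"travel": [0, -60, -110], "delta_rot": [0, 0, 0], "hand": 255}, {"travel": [0, -60, -110], "delta_rot": [0, 0, 0], "hand": 255}, {"travel": [0, -60, -110], "delta_rot": [0, 0, 0], "hand": 255}]}}

```text
clock: 13.8
tool_pos: [0.584, 0.235, 0.1678]
tool_rot: [[0.979, 0.206, -0.001], [0.206, -0.979, -0.001], [-0.001, 0.001, -1.0]]
force: [0.2, -0.5, -1.1]
opening: 0.0006
grip_force: 0.0
```

Run:
```python
from h import *
import cv2
where()
s=robot.snapshot("scene")[155:240,208:320,::-1]
cv2.imwrite("pics/c7.png",cv2.resize(s,None,fx=7,fy=7,interpolation=cv2.INTER_CUBIC))
```

```text
t 13.8 stand xyz [ 67.3 158.2 167.8] yaw -0.01 tilt [-0.0013  0.0006] Fstand [ 0.13 -0.54 -1.12] open 0.0006
```

View pics/c7.png

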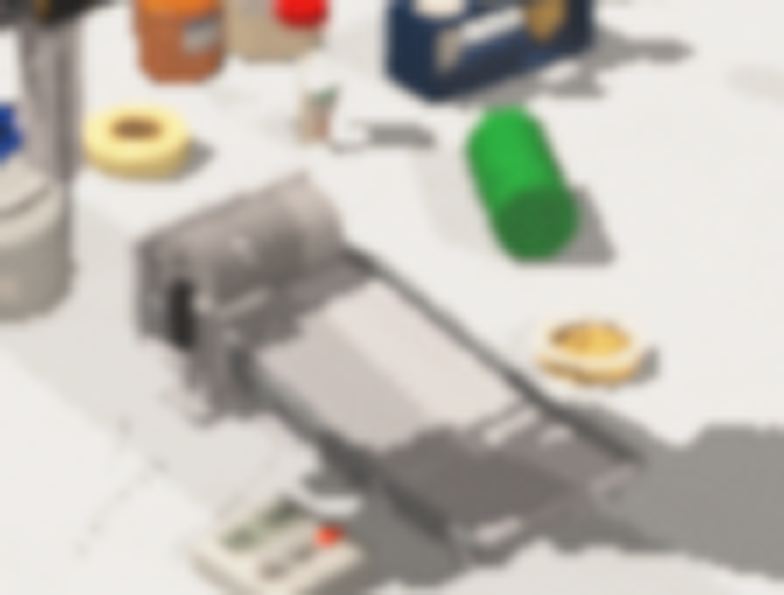

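The post is now in at (183,315), the bolt bar crosses behind the jar at (245,305), and the jar is home.

```bash
python3 -c "
from workcell import robot
print(robot.hand_in())"
```

```text
the job is handed in; nothing more can be done
None
```

I pushed the jar over the crest and home against the stop plate, closed the bolt fully behind it, and handed the job in at about 14 s with nothing around the stand disturbed; no verdict came back.

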